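# Restack the belt tensioner's spacers

### The arm

A 6-joint arm with a two-finger parallel gripper is mounted at the origin on the work surface. World frame = base frame: x ahead of the robot, y to its left, z up, the work surface at z = 0. Lengths are in m, angles in rad, forces in N, time in s.
With the tool pointing down it reaches from about 0.225 to 0.875 m from the base axis. Payload 3.4 kg.
Tool frame: the origin (TCP) lies on the centre line of the jaws, within the pads' length; the fingertips stand 11 mm ahead of it and the grasp point (between the pads) lies 8 mm behind it; z points along the fingers, y is the line along which they close (so a half turn about z gives the same grasp; the last joint's range is limited). The gripper opens to 85 mm and grips with 20 to 120 N. Pads are 22 mm wide; open, the fingers measure 114 mm over their backs; the gripper's body (76 mm by 85 mm) begins 54 mm behind the grasp point. The pads swing forward as they close: fully open they stand 13 mm farther back than shut.
Start: joints at [1.139, 0.276, 1.505, -0, 1.361, -0.121], TCP at [0.176, 0.547, 0.242] pointing down, gripper open.
Joint ranges: [-2.89, 2.89], [-0.75, 2.08], [0.22, 2.7], [-1.18, 4.32], [0.11, 2.71], [-2.7, 2.7]. Speed limits (rad/s): [2.57, 2.57, 3.14, 3.14, 3.14, 3.14].

### API

Orientations are given as a unit quaternion [w, x, y, z].
In Python, from rig import manip, eyes, job gives the robot as it stands.
- The arm moves only by the tool drive_tool, never from a script. Its argument "rows" is a list of rows, each a list of 3 entries, a list of its own where there are three numbers: the turn, a rotation vector about the world's x, y, z in rad, then the shift along the world's x, y, z in cm, then the finger opening in cm, from 0 to 8.54. A call has 1 to 8 rows; each row shifts and turns the commanded pose from where the row before left it; what a row does not reach is not made up. A row lasts 1/8 s, in which the tool goes at most 62.5 mm and 10.7 degrees, less where a joint would pass 70% of its speed; a pose out of reach is approached as far as the arm can. A call is refused whole if a number of a shift passes 6.25 or a number of a turn 0.188, either way. A call with a gripper value outside its range is refused whole. The fingers move at their own pace and stop on an object; "force" is the grip in N (left out, the last holds). Time passes only in rows, so rows that do not move let the fingers close. It gives the time, the measured TCP pose, the force, the opening and the grip force at its end, in the units of the state.
- manip.get_state(): the state, without advancing time (a new reading comes with each control period).
- eyes.get_image(name): name is "scene" or "top" or "wrist"; returns the picture (400x640x3 uint8, red, green, blue); there is no depth.
- eyes.get_calibration(name): a dict with "camera_matrix" (3x3 intrinsics, pixels), "k1" (the pictures are not rectified: a ray, as slopes to the right and down, at radius r is drawn at 1 + k1 r^2 times it, then the intrinsics apply), "view" (4x4, takes a point from world to camera coordinates). Camera axes: x right, y up, looking along -z (the intrinsics and any distortion apply to the point x, -y, -z); pixel columns grow to the right and rows downward; lengths in m; the calibration is good to about 2 mm. A picture is of the moment at which its call begins: read the wrist's pose just before it. get_calibration takes no time and is no camera call; for the wrist camera it gives the pose at the moment of the call.
- job.sign_off(): hands the job in; it is judged then, once.
The state is a dict: "clock": time; "qpos": joint angles; "qd": joint speeds; "effort": joint torques, N m; "position": TCP position; "ee_rot": TCP orientation; "contact_force": force on the tool from outside, world axes, zero at the start; "moment": the same for the moment, N m; "width": finger opening in m; "gripper_force": force on a finger pad.
Only numpy, scipy, OpenCV 4.12 (cv2) and the standard library are available. Lean on these libraries where they do the work, as an engineer would, in place of code of your own. Each camera call takes 0.05 s, during which the arm holds its last target. There are 200 camera calls.

### The job

Rebuild the roller stack of the belt tensioner: thread the three spacer rings flat onto its sprung steel spindle in order of size, the wide aluminium one first and fully home on the yellow collar, then the middle brass one, then the narrow black one on top. Feel for the spindle gently, never forcing it, carry each ring all the way down instead of letting it fall, and leave the orange ring and everything else on the bench where it is.

Things in the scene. Friction and masses are not known exactly. Their poses are not given: they have to be found in the camera images.
- tensioner: The belt tensioner, fixed to the bench: blue square base plate 110 x 110 mm, 12 mm thick, a dark disc (diameter 60, up to 20 mm high), a yellow collar and a vertical sprung steel spindle. Origin: centre of the plate's underside, on the bench; z up. The spindle is delicate: more than 20 N on it in any direction, pressing or knocking, damages it.
- seat (a point): Centre of the flat top of the yellow collar (diameter 40 mm, centred on the plate), 32 mm above the bench: the seat for the rings. The collar is a stiff eccentric: the spindle stands not here but with its axis 7 mm to one side of this point, in a direction that differs every time, is not measured and is unrelated to any yaw; find it by eye or by feel.
- tip_level (a point): Point 49 mm straight above seat (81 mm above the bench), level with the spindle's tip but 7 mm beside its axis. The spindle is 12 mm thick, its tip edge chamfered 1.5 mm. It is sprung lengthwise: pressed on its tip it yields at about 1.5 N plus 1 N per mm, bottoms out after 12 mm and springs back; sideways it is rigid.
- wide_ring: Aluminium spacer ring, outer diameter 60 mm, bore 16 mm, 15 mm thick, about 105 g, lying flat on the bench. Origin: centre of its underside; z is its axis. Goes on first, underside on the collar (32 mm above the bench).
- middle_ring: Brass spacer ring, outer diameter 48 mm, bore 16 mm, 13 mm thick, about 170 g, lying flat. Origin: centre of its underside; z is its axis. Goes on second (underside 47 mm above the bench).
- narrow_ring: Black plastic spacer ring, outer diameter 36 mm, bore 16 mm, 12 mm thick, about 16 g, lying flat. Origin: centre of its underside; z is its axis. Goes on last (underside 60 mm above the bench).
- spare_ring: Orange plastic ring that belongs elsewhere, outer diameter 44 mm, bore 9 mm, 10 mm thick; origin: centre of its underside. Leave it.
- pulley: Steel flanged pulley, diameter 44 mm, 24 mm tall; origin: centre of its underside. Leave it.
- screwdriver: Screwdriver with a red handle, lying; origin under its middle. Leave it.
- wrench: Steel wrench, lying; origin under its middle. Leave it.
- grease_jar: Small amber jar, diameter 56 mm, 55 mm tall; origin: centre of its underside. Leave it.
- relay: Grey plastic block relay 30 x 45 x 30 mm; origin: centre of its underside. Leave it.

How it is judged:
By the outcome, as a careful person would: the job done as asked, in the order asked, and still so for the second after the job is handed in, with the robot touching nothing.
It also fails if it takes over 72 s, if anything falls off the work surface, if the arm or the gripper's body presses on something with over 40 N, if the wrist force passes 120 N, or if a joint passes its speed limit or range.

## Working session

There is one attempt and no reset: what is moved stays moved. The work goes in short steps, Python scripts to look and compute and a tool call to move; the robot and the scene stay as the last step left them, time stands still between calls to the robot, and variables do not carry over. Pictures are saved under pics/ and viewed, at most 10 in all, crops included, and the job is handed in when it is done.

Besides the shell and the picture viewer there is one more tool, called after "Request:" as name([rows], argument=value, ...), one row to a line, values as JSON. drive_tool: Moves the arm, as the interface text tells. Its arguments: {"type":"object","properties":{"rows":{"type":"array"},"force":{"type":"number"}},"required":["rows"]}

```bash
mkdir -p pics; cat > h.py <<'E'
import numpy as np, cv2
from rig import manip, eyes, job
def snap(n,f):
    im=eyes.get_image(n); cv2.imwrite('pics/'+f,im[:,:,::-1]); return im
def ray(cal,uv):
    K=np.array(cal['camera_matrix']);V=np.array(cal['view']);k=cal['k1']
    d=(np.atleast_2d(uv)-K[:2,2])/[K[0,0],K[1,1]]
    s=d.copy()
    for _ in range(20): s=d/(1+k*(s**2).sum(1,keepdims=True))
    c=np.c_[s[:,0],-s[:,1],-np.ones(len(s))]
    return -V[:3,:3].T@V[:3,3], c@V[:3,:3]
def toz(cal,uv,z):
    o,d=ray(cal,uv); z=np.broadcast_to(z,len(d)); t=(z-o[2])/d[:,2]; return o+d*t[:,None]
def proj(cal,P):
    K=np.array(cal['camera_matrix']);V=np.array(cal['view'])
    c=np.atleast_2d(P)@V[:3,:3].T+V[:3,3]; s=np.c_[c[:,0],-c[:,1]]/-c[:,2:3]
    s=s*(1+cal['k1']*(s**2).sum(1,keepdims=True)); return s*[K[0,0],K[1,1]]+K[:2,2]
E
python3 - <<'E'
from h import *
s=manip.get_state(); print(s)
for n in ['top','scene']:
    snap(n,n+'0.png'); c=eyes.get_calibration(n); print(n,c)
E
```

```text
{'clock': 0.0, 'qpos': array([ 1.13899850e+00,  2.76603848e-01,  1.50612290e+00,  2.18403876e-06,
        1.36069908e+00, -1.20986829e-01]), 'qd': array([-0.00046932,  0.00164141,  0.00053974,  0.00014738,  0.00027706,
       -0.00070081]), 'effort': array([ 1.86071920e-03, -4.16784453e+01, -2.45804071e+01,  3.48927524e-04,
        1.09789224e-02,  4.09665040e-05]), 'position': array([0.17563821, 0.54699076, 0.24143872]), 'ee_rot': array([-2.51152445e-04,  1.54780887e-01,  9.87948398e-01, -8.81510407e-04]), 'contact_force': array([-1.32600513,  0.03424556, -0.43502894]), 'moment': array([ 0.02219725, -0.00374016,  0.00134771]), 'gripper_force': 0.0, 'width': 0.08563992968078339}
top {'camera_matrix': array([[463.3119511 ,   0.        , 331.25263031],
       [  0.        , 463.3119511 , 201.16424798],
       [  0.        ,   0.        ,   1.        ]]), 'k1': -0.1181674648009433, 'view': array([[ 0.00898056, -0.99988194,  0.01246794, -0.00301555],
       [ 0.9838207 ,  0.011066  ,  0.17881378, -0.5692649 ],
       [-0.17893064,  0.01066037,  0.98380394, -1.46686479],
       [ 0.        ,  0.        ,  0.        ,  1.        ]])}
scene {'camera_matrix': array([[376.26895982,   0.        , 317.53175468],
       [  0.        , 376.26895982, 198.96936975],
       [  0.        ,   0.        ,   1.        ]]), 'k1': -0.03121808244140505, 'view': array([[ 0.54106271,  0.8409448 ,  0.00793643, -0.32488342],
       [-0.54313465,  0.34221594,  0.76674181,  0.25392449],
       [ 0.64207157, -0.41916595,  0.64190654, -1.44662533],
       [ 0.        ,  0.        ,  0.        ,  1.        ]])}
```

View pics/top0.png

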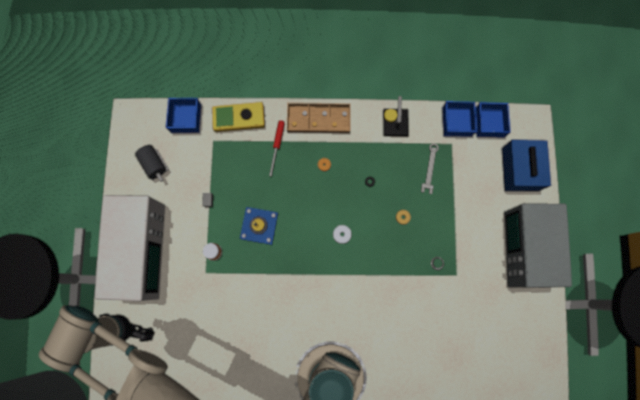

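View pics/scene0.png

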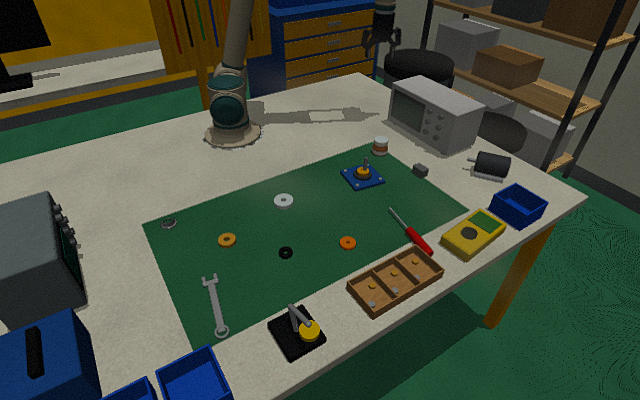

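The top view shows the tensioner at (259,226), the wide ring at (342,234), brass at (403,217), black at (370,182) and orange at (324,164). The scene view agrees.

```bash
python3 - <<'E'
from h import *
im=cv2.imread('pics/top0.png'); c=eyes.get_calibration('top')
bg=np.median(im[150:270,220:450].reshape(-1,3),0); print(bg)
for n,(u,v),z in [('wide',(342,234),.0075),('brass',(403,217),.0065),('black',(370,182),.006),('orange',(324,164),.005),('base',(259,226),.012)]:
    r=24 if n=='base' else 14
    p=im[v-r:v+r+1,u-r:u+r+1].astype(float); m=(np.abs(p-bg).sum(2)>(45 if n!='black' else 35)).astype(np.uint8)
    k,l,st,ce=cv2.connectedComponentsWithStats(m); 
    i=1+st[1:,4].argmax(); x,y,w,h,a=st[i]
    cs,_=cv2.findContours((l==i).astype(np.uint8),0,1)
    (cx,cy),rr=cv2.minEnclosingCircle(cs[0]); rect=cv2.minAreaRect(cs[0])
    uv=np.array([cx+u-r,cy+v-r]); print(n,uv.round(1),rr,a,rect[2],toz(c,uv,z)[0].round(4))
cw=eyes.get_calibration('wrist'); s=manip.get_state()
V=np.array(cw['view']); print('cam pos',-V[:3,:3].T@V[:3,3], V[:3,:3].round(2).tolist(), cw['camera_matrix'].tolist(),cw['k1'])
E
```

```text
[72. 97. 60.]
wide [341.7 233.7] 10.042052268981934 315 90.0 [ 0.4675 -0.0336  0.0075]
brass [402.9 216.5] 7.546102046966553 174 63.43495178222656 [ 0.5274 -0.2398  0.0065]
black [369.5 181.5] 5.700977325439453 102 18.43494987487793 [ 0.6471 -0.1276  0.006 ]
orange [323.9 164.2] 6.909172534942627 149 45.0 [0.7064 0.0286 0.005 ]
base [258.5 225.5] 22.327213287353516 1037 11.309932708740234 [0.4912 0.2442 0.012 ]
cam pos [0.11207633 0.56790291 0.37340017] [[0.31, 0.95, -0.0], [-0.92, 0.29, -0.27], [-0.25, 0.08, 0.96]] [[296.96856235760487, 0.0, 315.9510388538387], [0.0, 296.96856235760487, 196.40727251005586], [0.0, 0.0, 1.0]] -0.028419408012979975
```

Request:
drive_tool([
  [[0,0,0],[4,-3.8,-0.2],8.5],
  [[0,0,0],[4,-3.8,-0.2],8.5],
  [[0,0,0],[4,-3.8,-0.2],8.5],
  [[0,0,0],[4,-3.8,-0.2],8.5],
  [[0,0,0],[4,-3.8,-0.2],8.5],
  [[0,0,0],[4,-3.8,-0.2],8.5],
  [[0,0,0],[4,-3.8,-0.2],8.5],
  [[0,0,0],[4,-3.8,-0.2],8.5],
])

```text
clock: 1.1
position: [0.4968, 0.242, 0.2259]
ee_rot: [-0.0, 0.155, 0.988, 0.0]
contact_force: [-0.2, 0.3, -0.3]
width: 0.0848
gripper_force: 0.0
```

Request:
drive_tool([
  [[0,0,0],[0,0,0],8.5],
  [[0,0,0],[0,0,0],8.5],
])

```text
clock: 1.35
position: [0.4952, 0.2435, 0.2258]
ee_rot: [-0.001, 0.155, 0.988, -0.0]
contact_force: [-0.4, 0.2, -0.6]
width: 0.0849
gripper_force: 0.0
```

```bash
python3 - <<'E'
from h import *
s=manip.get_state(); c=eyes.get_calibration('wrist'); im=snap('wrist','w1.png'); np.save('w1.npy',c)
print(s['position'],s['ee_rot'],s['contact_force'],s['qpos'])
print(proj(c,[[.491,.244,.032],[.491,.244,.081]]))
cv2.imwrite('pics/w1c.png',cv2.resize(im[:,:,::-1][80:330,190:440],None,fx=2.3,fy=2.3,interpolation=cv2.INTER_CUBIC))
E
```

```text
[0.49524373 0.2434666  0.22580785] [-9.34933712e-04  1.55191080e-01  9.87884029e-01 -1.10573024e-05] [-0.35185494  0.21284865 -0.64561785] [ 3.30269529e-01  2.51825460e-01  1.58077254e+00  8.83731536e-04
  1.31065835e+00 -9.29112931e-01]
[[315.02066261 172.74930361]
 [314.86479281 182.4494537 ]]
```

View pics/w1.png

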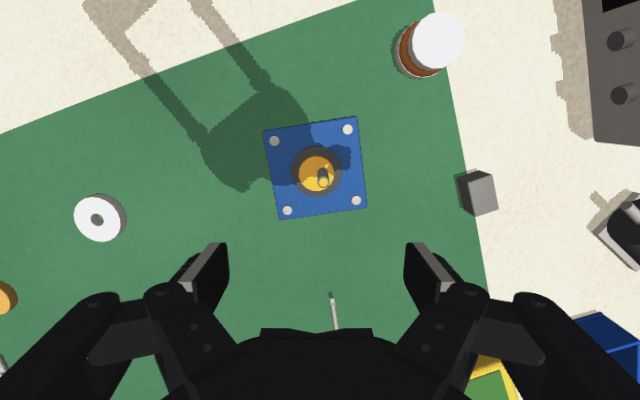

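```bash
python3 - <<'E'
from h import *
im=cv2.imread('pics/w1.png'); cv2.imwrite('pics/w1c.png',cv2.resize(im[110:230,250:380],None,fx=5,fy=5,interpolation=cv2.INTER_CUBIC))
E
```

```text
(no output)
```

View pics/w1c.png

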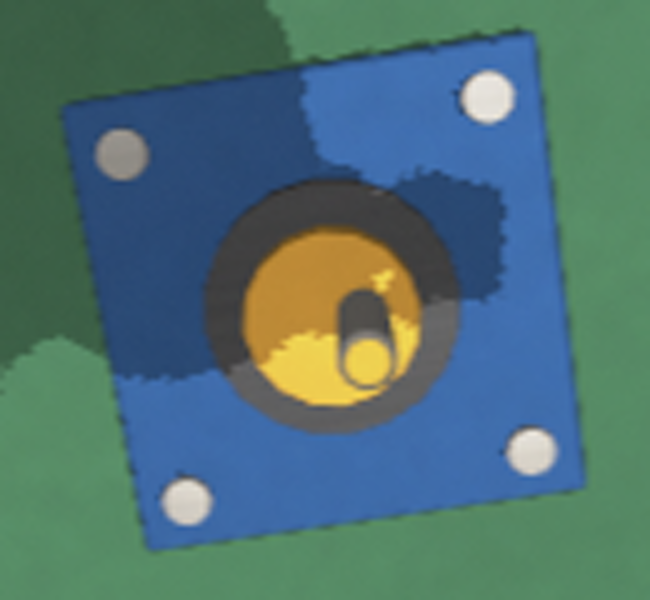

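The spindle tip's centre is at (323.2,181.2) and the collar's centre at (316,172.8). The wide ring is at about (98,217).

```bash
python3 - <<'E'
from h import *
c=np.load('w1.npy',allow_pickle=True).item()
t=toz(c,[323.2,181.2],.081)[0]; s=toz(c,[316,172.8],.032)[0]; print(t,s,t-s,np.hypot(*(t-s)[:2])); 
u=(t-s)[:2]; u/=np.hypot(*u); print('7mm est',s[:2]+u*.007)
im=cv2.imread('pics/w1.png').astype(int)
m=((im.min(2)>140)).astype(np.uint8); m[:180]=0;m[250:]=0;m[:,:60]=0;m[:,140:]=0
x,y,w,h=cv2.boundingRect(m); print(x,y,w,h)
cs,_=cv2.findContours(m,0,1); e=cv2.fitEllipse(max(cs,key=len)); print(e,toz(c,e[0],.015))
E
```

```text
[0.49227623 0.25193968 0.081     ] [0.4913891  0.24502057 0.032     ] [0.00088714 0.00691911 0.049     ] 0.006975746041838028
7mm est [0.49227932 0.25196373]
73 197 48 45
((96.73110961914062, 218.97866821289062), (40.44813537597656, 49.668914794921875), 128.48355102539062) [[ 0.46589818 -0.03324008  0.015     ]]
```

Request:
drive_tool([
  [[0,0,0],[-0.5,-4.6,-1.25],8.5],
  [[0,0,0],[-0.5,-4.6,-1.25],8.5],
  [[0,0,0],[-0.5,-4.6,-1.25],8.5],
  [[0,0,0],[-0.5,-4.6,-1.25],8.5],
  [[0,0,0],[-0.5,-4.6,-1.25],8.5],
  [[0,0,0],[-0.5,-4.6,-1.25],8.5],
  [[0,0,0],[0,0,0],8.5],
  [[0,0,0],[0,0,0],8.5],
])

```text
clock: 2.4
position: [0.4657, -0.0312, 0.1516]
ee_rot: [0.0, 0.154, 0.988, 0.0]
contact_force: [-0.1, -0.2, 0.0]
width: 0.0852
gripper_force: 0.0
```

```bash
cat >> h.py <<'E'
def ring(c,im,P,z,R,thr):
    """top-face outline by radial max-gradient search around projected guess P at height z, refit circle in world"""
    g=cv2.GaussianBlur(im.astype(np.float32),(0,0),1); P=np.array(P[:2],float)
    for rr in (.006,.003,.002):
        pts=[]
        for a in np.linspace(0,2*np.pi,72,endpoint=False):
            r=np.linspace(R-rr,R+rr,41); W=np.c_[P[0]+r*np.cos(a),P[1]+r*np.sin(a),0*r+z]
            uv=proj(c,W).astype(np.float32)
            if (uv<2).any() or (uv[:,0]>637).any() or (uv[:,1]>397).any(): continue
            v=cv2.remap(g,uv[:,0],uv[:,1],1).reshape(len(r),3); d=np.abs(np.gradient(v,axis=0)).sum(1); i=d.argmax()
            if d[i]>thr: pts.append([W[i,0],W[i,1]])
        p=np.array(pts)
        if len(p)<10: return P,len(p),None
        for _ in range(4):
            d=p-P; n=np.hypot(*d.T); e=n-R; w=np.exp(-(e/.0015)**2)+1e-3
            J=d/n[:,None]; P=P+np.linalg.lstsq(J*w[:,None],e*w,rcond=None)[0]
    return P,len(p),np.sqrt(np.mean((np.hypot(*(p-P).T)-R)**2))
E
python3 - <<'E'
from h import *
s=manip.get_state(); c=eyes.get_calibration('wrist'); im=snap('wrist','w2.png')
print(s['clock'],s['position'],s['contact_force'])
for z,R in((.015,.03),(.015,.008)): print(ring(c,im,[.4663,-.0335],z,R,3))
E
```

```text
2.4 [ 0.46572135 -0.03121256  0.15160269] [-0.12224017 -0.19406012  0.02549566]
(array([ 0.46640714, -0.03389256]), 72, np.float64(0.0006371002178892592))
(array([ 0.4664589 , -0.03385576]), 72, np.float64(0.00031745990017946057))
```

View pics/w2.png

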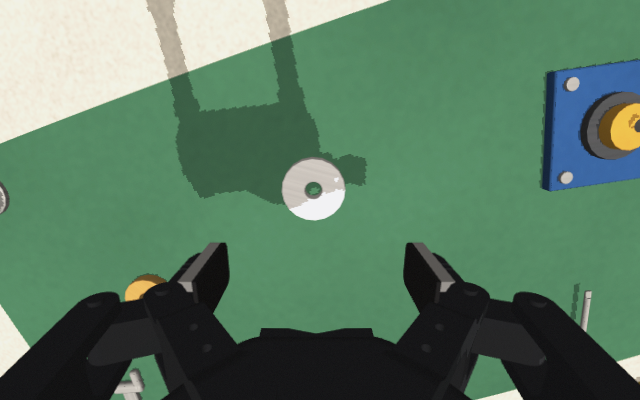

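The ring is at pixel (313,189), which fits to world (0.4664,-0.0339). I'm descending on it.

Request:
drive_tool([
  [[0,0,0],[0.07,-0.27,-4],8.5],
  [[0,0,0],[0,0,-5],8.5],
  [[0,0,0],[0,0,-3],8.5],
  [[0,0,0],[0,0,-1.7],8.5],
  [[0,0,0],[0,0,0],6.8],
  [[0,0,0],[0,0,0],6.4],
  [[0,0,0],[0,0,0],5.7],
  [[0,0,0],[0,0,0],5.5],
], force=40)

```text
clock: 3.45
position: [0.4676, -0.0348, 0.0159]
ee_rot: [0.001, 0.155, 0.988, 0.0]
contact_force: [-0.6, 2.1, 5.2]
width: 0.0568
gripper_force: 41.4
```

Request:
drive_tool([
  [[0,0,0],[0,0,0],5.5],
  [[0,0,0],[0,0,0],5.5],
  [[0,0,0],[0,0,0],5.5],
])

```text
clock: 3.82
position: [0.4676, -0.0348, 0.0159]
ee_rot: [0.002, 0.155, 0.988, 0.0]
contact_force: [-0.1, 3.0, 5.6]
width: 0.057
gripper_force: 41.4
```

```bash
python3 - <<'E'
from h import *
s=manip.get_state(); c=eyes.get_calibration('wrist'); im=snap('wrist','w3.png')
print(s['clock'],s['position'],s['ee_rot'],s['contact_force'],s['moment'])
for z,R in((.015,.03),(.015,.008)): print(ring(c,im,[.4663,-.0335],z,R,3))
E
```

```text
3.825 [ 0.46761689 -0.03479576  0.0159134 ] [1.50060514e-03 1.54968625e-01 9.87918170e-01 4.04622335e-04] [-0.05499717  2.98755533  5.57024497] [0.34048991 0.0562401  0.01108972]
(array([ 0.46650729, -0.03403916]), 72, np.float64(0.0006878734222545497))
(array([ 0.46634902, -0.03412127]), 72, np.float64(0.0002686621886992669))
```

View pics/w3.png

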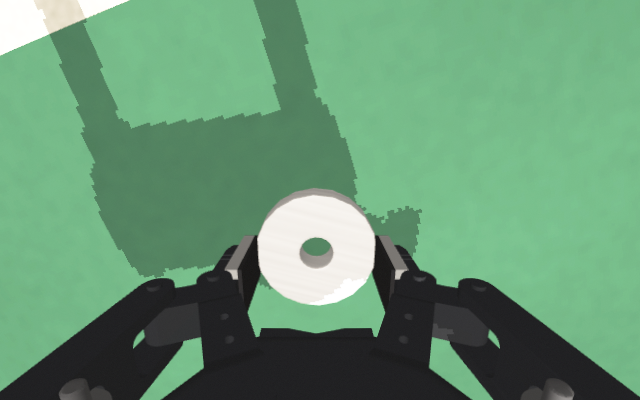

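The ring is held, with its bore at pixel (317,252) about 1.3 mm off the TCP. I'm lifting it and carrying it over the spindle.

Request:
drive_tool([
  [[0,0,0],[0,0,2],5.5],
  [[0,0,0],[0,0,4.5],5.5],
  [[0,0,0],[0.3,3,4.5],5.5],
  [[0,0,0],[0.4,4.5,0],5.5],
  [[0,0,0],[0.4,4.5,0],5.5],
  [[0,0,0],[0.4,4.5,0],5.5],
  [[0,0,0],[0.4,4.5,0],5.5],
  [[0,0,0],[0.4,4.5,0],5.5],
])

```text
clock: 4.88
position: [0.4897, 0.2214, 0.1254]
ee_rot: [0.001, 0.155, 0.988, 0.0]
contact_force: [1.5, -0.4, -0.9]
width: 0.0568
gripper_force: 43.6
```

Request:
drive_tool([
  [[0,0,0],[0.2,2.5,0],5.5],
  [[0,0,0],[0,0.6,0],5.5],
  [[0,0,0],[0,0,0],5.5],
  [[0,0,0],[0,0,0],5.5],
])

```text
clock: 5.38
position: [0.4914, 0.2496, 0.1245]
ee_rot: [-0.0, 0.155, 0.988, -0.0]
contact_force: [-0.1, -0.4, -1.0]
width: 0.0569
gripper_force: 43.5
```

```bash
cat > held.py <<'E'
from h import *
import sys
# usage: held.py top_height_above_bench_rel_TCP R T pic
dz,R=float(sys.argv[1]),float(sys.argv[2])
s=manip.get_state(); c=eyes.get_calibration('wrist'); im=snap('wrist',sys.argv[3])
p=s['position']; z=p[2]+dz
print(s['clock'],p,s['ee_rot'],s['contact_force'],s['moment'])
for r in (R,.008):
    q,n,e=ring(c,im,p[:2]+np.array([-.0012,.0007]),z,r,3); print('centre',q,n,e,'off',q-p[:2],'to spindle cm',(np.array([.4923,.2519])-q)*100)
E
python3 held.py -.0009 .03 w4.png
```

```text
5.375 [0.49138131 0.24961472 0.1244753 ] [-1.88461658e-05  1.55252437e-01  9.87874795e-01 -2.64079444e-04] [-0.10016347 -0.40090576 -1.01573112] [ 0.01809813 -0.01087725 -0.00617444]
centre [0.49021799 0.25026031] 72 0.0007983024683114008 off [-0.00116332  0.00064559] to spindle cm [0.20820096 0.16396889]
centre [0.49005261 0.25027085] 72 0.00034860064078290223 off [-0.0013287   0.00065612] to spindle cm [0.22473903 0.16291548]
```

Request:
drive_tool([
  [[0,0,0],[0.21,0.16,-1],5.5],
  [[0,0,0],[0,0,-1],5.5],
  [[0,0,0],[0,0,-0.4],5.5],
  [[0,0,0],[0,0,0],5.5],
  [[0,0,0],[0,0,0],5.5],
])

```text
clock: 6.05
position: [0.4938, 0.2525, 0.1004]
ee_rot: [0.0, 0.155, 0.988, 0.0]
contact_force: [-0.2, -0.2, -0.7]
width: 0.0567
gripper_force: 43.5
```

Request:
drive_tool([
  [[0,0,0],[0,0,-0.2],5.5],
  [[0,0,0],[0,0,-0.2],5.5],
  [[0,0,0],[0,0,-0.2],5.5],
  [[0,0,0],[0,0,0],5.5],
])

```text
clock: 6.55
position: [0.4935, 0.2523, 0.0941]
ee_rot: [-0.0, 0.155, 0.988, -0.0]
contact_force: [-0.0, 0.6, -0.7]
width: 0.0571
gripper_force: 43.5
```

Request:
drive_tool([
  [[0,0,0],[0,0,-0.2],5.5],
  [[0,0,0],[0,0,-0.2],5.5],
  [[0,0,0],[0,0,0],5.5],
])

```text
clock: 6.92
position: [0.4935, 0.2523, 0.0901]
ee_rot: [-0.0, 0.155, 0.988, -0.0]
contact_force: [0.1, -0.8, -1.3]
width: 0.0567
gripper_force: 43.5
```

It has threaded: the underside is 7 mm below the tip with no upward force. I'm centring about 1 mm and carrying it down.

Request:
drive_tool([
  [[0,0,0],[0,-0.1,0],5.5],
  [[0,0,0],[0,0,-0.5],5.5],
  [[0,0,0],[0,0,-0.5],5.5],
  [[0,0,0],[0,0,-0.5],5.5],
  [[0,0,0],[0,0,0],5.5],
])

```text
clock: 7.55
position: [0.4932, 0.2512, 0.0747]
ee_rot: [-0.001, 0.155, 0.988, -0.0]
contact_force: [-0.0, -0.1, -1.2]
width: 0.0568
gripper_force: 43.5
```

Request:
drive_tool([
  [[0,0,0],[0,0,-0.6],5.5],
  [[0,0,0],[0,0,-0.6],5.5],
  [[0,0,0],[0,0,-0.6],5.5],
  [[0,0,0],[0,0,-0.4],5.5],
  [[0,0,0],[0,0,0],5.5],
])

```text
clock: 8.18
position: [0.4934, 0.2513, 0.0529]
ee_rot: [-0.0, 0.155, 0.988, -0.0]
contact_force: [0.5, -0.2, -0.4]
width: 0.0568
gripper_force: 43.6
```

Underside at about 37 mm, so I'm finishing in small steps.

Request:
drive_tool([
  [[0,0,0],[0,0,-0.2],5.5],
  [[0,0,0],[0,0,-0.15],5.5],
  [[0,0,0],[0,0,0],5.5],
])

```text
clock: 8.55
position: [0.4936, 0.2514, 0.0498]
ee_rot: [-0.0, 0.155, 0.988, 0.0]
contact_force: [0.0, 0.1, -0.8]
width: 0.0566
gripper_force: 43.6
```

Request:
drive_tool([
  [[0,0,0],[0,0,-0.1],5.5],
  [[0,0,0],[0,0,0],5.5],
  [[0,0,0],[0,0,0],5.5],
])

```text
clock: 8.93
position: [0.4937, 0.2514, 0.0489]
ee_rot: [0.0, 0.155, 0.988, 0.0]
contact_force: [-0.7, -0.4, -0.2]
width: 0.0569
gripper_force: 43.6
```

Request:
drive_tool([
  [[0,0,0],[0,0,-0.1],5.5],
  [[0,0,0],[0,0,0],5.5],
  [[0,0,0],[0,0,0],5.5],
])

```text
clock: 9.3
position: [0.4937, 0.2514, 0.0478]
ee_rot: [0.0, 0.155, 0.988, 0.0]
contact_force: [0.2, 0.7, -0.8]
width: 0.0567
gripper_force: 43.6
```

Request:
drive_tool([
  [[0,0,0],[0,0,-0.1],5.5],
  [[0,0,0],[0,0,0],5.5],
  [[0,0,0],[0,0,0],5.5],
])

```text
clock: 9.68
position: [0.4937, 0.2514, 0.0477]
ee_rot: [0.0, 0.155, 0.988, 0.0]
contact_force: [-2.5, -1.3, 6.5]
width: 0.057
gripper_force: 44.2
```

Request:
drive_tool([
  [[0,0,0],[0,0,-0.1],5.5],
  [[0,0,0],[0,0,0],5.5],
  [[0,0,0],[0,0,0],5.5],
])

```text
clock: 10.05
position: [0.4937, 0.2514, 0.0477]
ee_rot: [0.0, 0.155, 0.988, 0.0]
contact_force: [-3.0, -1.1, 12.3]
width: 0.057
gripper_force: 44.8
```

Home at the expected height, with a firm stop at 47.7 mm. I'm releasing, lifting and checking.

Request:
drive_tool([
  [[0,0,0],[0,0,0.15],5.5],
  [[0,0,0],[0,0,0],6.5],
  [[0,0,0],[0,0,0],7.5],
  [[0,0,0],[0,0,0],8.5],
  [[0,0,0],[0,0,0.5],8.5],
  [[0,0,0],[0,0,3],8.5],
  [[0,0,0],[0,0,4],8.5],
  [[0,0,0],[0,0,5],8.5],
])

```text
clock: 11.05
position: [0.493, 0.2511, 0.173]
ee_rot: [-0.001, 0.155, 0.988, -0.0]
contact_force: [0.9, -0.4, -0.4]
width: 0.0849
gripper_force: 0.0
```

```bash
python3 - <<'E'
from h import *
s=manip.get_state(); c=eyes.get_calibration('wrist'); im=snap('wrist','w5.png'); np.save('w5.npy',c)
print(s['clock'],s['position'],s['contact_force'],s['width'])
print(ring(c,im,[.4923,.2519],.047,.03,3), ring(c,im,[.4923,.2519],.081,.006,3))
E
```

```text
11.05 [0.49300572 0.2511262  0.17301761] [ 0.90594782 -0.43073144 -0.35283308] 0.08488328124038258
 ** On entry to DLASCL parameter number  4 had an illegal value
 ** On entry to DLASCL parameter number  4 had an illegal value
 ** On entry to DLASCL parameter number  4 had an illegal value
 ** On entry to DLASCL parameter number  4 had an illegal value
 ** On entry to DLASCL parameter number  5 had an illegal value
 ** On entry to DLASCL parameter number  4 had an illegal valueh.py:33: RuntimeWarning: invalid value encountered in divide
  J=d/n[:,None]; P=P+np.linalg.lstsq(J*w[:,None],e*w,rcond=None)[0]
Traceback (most recent call last):
  File "h.py", line 33, in ring
    J=d/n[:,None]; P=P+np.linalg.lstsq(J*w[:,None],e*w,rcond=None)[0]
                       ~~~~~~~~~~~~~~~^^^^^^^^^^^^^^^^^^^^^^^^^^^^
numpy.linalg.LinAlgError: SVD did not converge in Linear Least Squares
```

View pics/w5.png

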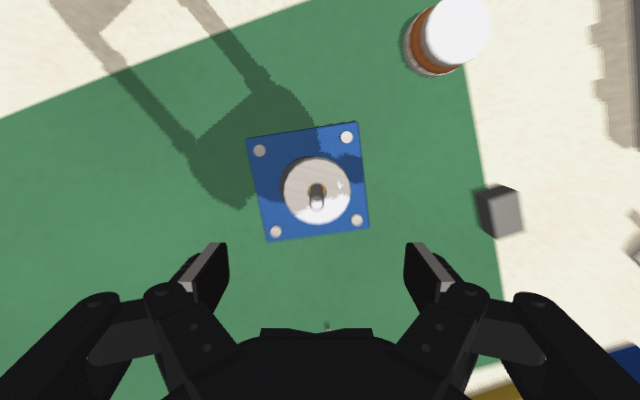

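The wide ring is seated flat on the collar, with the spindle through it; the tip is near (316,202). Next is the brass ring.

Request:
drive_tool([
  [[0,0,0],[0.37,-5.4,0],8.5],
  [[0,0,0],[0.37,-5.5,0],8.5],
  [[0,0,0],[0.37,-5.5,0],8.5],
  [[0,0,0],[0.37,-5.5,0],8.5],
  [[0,0,0],[0.37,-5.5,0],8.5],
  [[0,0,0],[0.37,-5.5,0],8.5],
  [[0,0,0],[0.37,-5.5,-1],8.5],
  [[0,0,0],[0.37,-5.5,-1],8.5],
])

```text
clock: 12.1
position: [0.5234, -0.1895, 0.1525]
ee_rot: [0.001, 0.155, 0.988, -0.0]
contact_force: [0.7, 0.4, -0.4]
width: 0.0848
gripper_force: 0.0
```

Request:
drive_tool([
  [[0,0,0],[0.37,-5.2,-1],8.5],
  [[0,0,0],[0,0,0],8.5],
  [[0,0,0],[0,0,0],8.5],
])

```text
clock: 12.48
position: [0.5266, -0.2392, 0.1421]
ee_rot: [-0.0, 0.155, 0.988, 0.001]
contact_force: [0.4, 0.5, -0.1]
width: 0.0851
gripper_force: 0.0
```

```bash
python3 - <<'E'
from h import *
s=manip.get_state(); c=eyes.get_calibration('wrist'); im=snap('wrist','w6.png')
print(s['clock'],s['position'],s['contact_force'],s['qpos'])
for z,R in((.013,.024),(.013,.008)): print(ring(c,im,[.5263,-.240],z,R,3))
E
```

```text
12.475 [ 0.52661643 -0.23922467  0.1421473 ] [ 0.39785581  0.53886554 -0.05898609] [-5.47105257e-01  3.53447416e-01  1.65149972e+00  7.75786022e-04
  1.13775009e+00 -1.80665238e+00]
(array([ 0.52700491, -0.23928982]), 72, np.float64(0.0008328069705501977))
(array([ 0.52670858, -0.23913356]), 72, np.float64(0.00037667918478290766))
```

Request:
drive_tool([
  [[0,0,0],[0,0,-4],8.5],
  [[0,0,0],[0,0,-4.5],8.5],
  [[0,0,0],[0,0,-2.5],8.5],
  [[0,0,0],[0,0,-1.2],7],
  [[0,0,0],[0,0,0],5.8],
  [[0,0,0],[0,0,0],5],
  [[0,0,0],[0,0,0],4.4],
  [[0,0,0],[0,0,0],4.2],
], force=40)

```text
clock: 13.52
position: [0.5282, -0.2402, 0.0224]
ee_rot: [0.002, 0.155, 0.988, -0.001]
contact_force: [-0.2, 0.6, 7.4]
width: 0.0423
gripper_force: 3.4
```

Request:
drive_tool([
  [[0,0,0],[0,0,0],4.2],
  [[0,0,0],[0,0,0],4.2],
])

```text
clock: 13.78
position: [0.5282, -0.2402, 0.0224]
ee_rot: [0.002, 0.155, 0.988, -0.001]
contact_force: [-0.7, 0.3, 6.6]
width: 0.0423
gripper_force: 3.3
```

```bash
python3 - <<'E'
from h import *
s=manip.get_state(); c=eyes.get_calibration('wrist'); im=snap('wrist','w7.png')
print(s['clock'],s['position'],s['ee_rot'],s['contact_force'],s['moment'])
for z,R in((.013,.024),(.013,.008)): print(ring(c,im,[.5267,-.2392],z,R,3))
E
```

```text
13.775 [ 0.52818138 -0.24022715  0.02243043] [ 1.80473947e-03  1.54925421e-01  9.87924393e-01 -5.01011327e-04] [-0.70110037  0.28600824  6.62387164] [0.15693237 0.12631597 0.00641029]
(array([ 0.52693712, -0.23878691]), 72, np.float64(0.0010213279698065908))
(array([ 0.52662028, -0.23930023]), 72, np.float64(0.0003058937387214479))
```

View pics/w7.png

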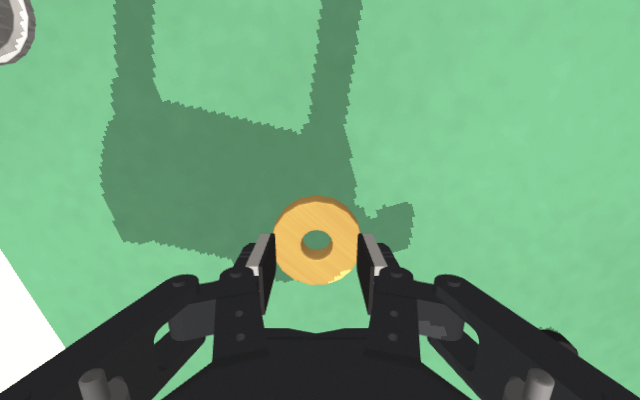

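The brass ring is centred at pixel (317,243), but the pads only touch it lightly (3 N). I'm reopening, probing lower and regripping.

Request:
drive_tool([
  [[0,0,0],[0,0,0],5.6],
  [[0,0,0],[0,0,0],5.6],
  [[0,0,0],[0,0,0],5.6],
])

```text
clock: 14.2
position: [0.5269, -0.2396, 0.0203]
ee_rot: [-0.0, 0.155, 0.988, 0.0]
contact_force: [0.8, -0.6, -0.3]
width: 0.0561
gripper_force: 0.0
```

Request:
drive_tool([
  [[0,0,0],[0,0,-0.2],5.6],
  [[0,0,0],[0,0,-0.2],5.6],
  [[0,0,0],[0,0,0],5.6],
])

```text
clock: 14.58
position: [0.5268, -0.2395, 0.016]
ee_rot: [-0.0, 0.155, 0.988, 0.0]
contact_force: [-0.2, 0.3, 0.4]
width: 0.056
gripper_force: 0.0
```

No bench contact, so the pads had been riding on the ring's top edge. I'm feeling down to the bench.

Request:
drive_tool([
  [[0,0,0],[0,0,-0.2],5.6],
  [[0,0,0],[0,0,-0.2],5.6],
  [[0,0,0],[0,0,0],5.6],
])

```text
clock: 14.95
position: [0.5268, -0.2395, 0.0121]
ee_rot: [-0.0, 0.155, 0.988, 0.0]
contact_force: [-0.1, 0.2, 0.2]
width: 0.0562
gripper_force: 0.0
```

Request:
drive_tool([
  [[0,0,0],[0,0,-0.2],5.6],
  [[0,0,0],[0,0,0],5.6],
])

```text
clock: 15.2
position: [0.5268, -0.2396, 0.0102]
ee_rot: [-0.0, 0.155, 0.988, 0.0]
contact_force: [0.8, 0.0, 0.3]
width: 0.0564
gripper_force: 0.0
```

Request:
drive_tool([
  [[0,0,0],[0,0,-0.2],5.6],
  [[0,0,0],[0,0,0],5.6],
])

```text
clock: 15.45
position: [0.5268, -0.2395, 0.0082]
ee_rot: [-0.0, 0.155, 0.988, 0.0]
contact_force: [-0.3, -0.0, 0.6]
width: 0.0561
gripper_force: 0.0
```

Request:
drive_tool([
  [[0,0,0],[0,0,0],5.1],
  [[0,0,0],[0,0,0],4.7],
  [[0,0,0],[0,0,0],4.4],
  [[0,0,0],[0,0,0],4.2],
  [[0,0,0],[0,0,0],4.0],
  [[0,0,0],[0,0,0],4.0],
], force=40)

```text
clock: 16.2
position: [0.5272, -0.2398, 0.0089]
ee_rot: [0.0, 0.155, 0.988, -0.0]
contact_force: [-0.7, -0.1, 5.0]
width: 0.0468
gripper_force: 42.4
```

```bash
python3 - <<'E'
from h import *
s=manip.get_state(); c=eyes.get_calibration('wrist'); im=snap('wrist','w8.png')
print(s['clock'],s['position'],s['ee_rot'],s['contact_force'],s['moment'])
for z,R in((.013,.024),(.013,.008)): print(ring(c,im,[.5267,-.2392],z,R,3))
E
```

```text
16.2 [ 0.52720002 -0.23976309  0.00887774] [ 3.67995745e-04  1.54752862e-01  9.87953137e-01 -1.24048469e-04] [-0.7304754  -0.06298352  5.02505273] [0.09159176 0.15401737 0.04548674]
(array([ 0.52693724, -0.23933533]), 72, np.float64(0.0006629174736660523))
(array([ 0.52681006, -0.23941999]), 72, np.float64(0.00029042657464629565))
```

Firm grip at 42 N and 46.8 mm. I'm lifting it and carrying it to the spindle.

Request:
drive_tool([
  [[0,0,0],[0,0,2],4.0],
  [[0,0,0],[0,0,4.6],4.0],
  [[0,0,0],[-0.2,3,4.6],4.0],
  [[0,0,0],[-0.37,5.3,0],4.0],
  [[0,0,0],[-0.37,5.3,0],4.0],
  [[0,0,0],[-0.37,5.3,0],4.0],
  [[0,0,0],[-0.37,5.3,0],4.0],
  [[0,0,0],[-0.37,5.3,0],4.0],
])

```text
clock: 17.25
position: [0.5058, 0.057, 0.1198]
ee_rot: [-0.0, 0.155, 0.988, 0.0]
contact_force: [1.1, -0.4, -1.5]
width: 0.0468
gripper_force: 41.7
```

Request:
drive_tool([
  [[0,0,0],[-0.37,5.3,0],4.0],
  [[0,0,0],[-0.37,5.3,0],4.0],
  [[0,0,0],[-0.37,5.3,0],4.0],
  [[0,0,0],[-0.26,3.7,0],4.0],
  [[0,0,0],[0,0,0],4.0],
  [[0,0,0],[0,0,0],4.0],
  [[0,0,0],[0,0,0],4.0],
])

```text
clock: 18.12
position: [0.4927, 0.2503, 0.12]
ee_rot: [-0.0, 0.155, 0.988, -0.0]
contact_force: [0.5, -0.9, -2.4]
width: 0.0466
gripper_force: 41.7
```

```bash
python3 held.py .0041 .024 w9.png
```

```text
18.125 [0.49267171 0.25025695 0.12003373] [-2.72791365e-04  1.55369287e-01  9.87856373e-01 -3.10316363e-04] [ 0.4979391  -0.85093381 -2.41880381] [ 0.01188708 -0.04788102  0.03707065]
centre [0.49144298 0.25097531] 72 0.0009092056065386179 off [-0.00122873  0.00071836] to spindle cm [0.08570197 0.09246889]
centre [0.49258838 0.25046616] 72 0.0004040254093384708 off [-8.33215164e-05  2.09216258e-04] to spindle cm [-0.02883839  0.14338357]
```

Request:
drive_tool([
  [[0,0,0],[0,0.14,-1.2],4.0],
  [[0,0,0],[0,0,-1],4.0],
  [[0,0,0],[0,0,-0.5],4.0],
  [[0,0,0],[0,0,0],4.0],
  [[0,0,0],[0,0,0],4.0],
])

```text
clock: 18.8
position: [0.493, 0.2529, 0.0935]
ee_rot: [0.0, 0.155, 0.988, 0.0]
contact_force: [0.5, 0.6, -1.8]
width: 0.0464
gripper_force: 41.7
```

Request:
drive_tool([
  [[0,0,0],[0,0,-0.2],4.0],
  [[0,0,0],[0,0,-0.2],4.0],
  [[0,0,0],[0,0,-0.2],4.0],
  [[0,0,0],[0,0,0],4.0],
])

```text
clock: 19.3
position: [0.4926, 0.2527, 0.0871]
ee_rot: [-0.0, 0.155, 0.988, -0.0]
contact_force: [0.7, 0.7, -1.2]
width: 0.0467
gripper_force: 41.7
```

Request:
drive_tool([
  [[0,0,0],[0,0,-0.2],4.0],
  [[0,0,0],[0,0,-0.2],4.0],
  [[0,0,0],[0,0,0],4.0],
])

```text
clock: 19.68
position: [0.4926, 0.2527, 0.0831]
ee_rot: [-0.0, 0.155, 0.988, -0.0]
contact_force: [-0.1, 0.1, -1.5]
width: 0.0465
gripper_force: 41.7
```

Threaded. I'm nudging it to centre and carrying it down.

Request:
drive_tool([
  [[0,0,0],[0,-0.08,0],4.0],
  [[0,0,0],[0,0,-0.6],4.0],
  [[0,0,0],[0,0,-0.6],4.0],
  [[0,0,0],[0,0,-0.6],4.0],
  [[0,0,0],[0,0,0],4.0],
])

```text
clock: 20.3
position: [0.4922, 0.2518, 0.0645]
ee_rot: [-0.001, 0.155, 0.988, -0.0]
contact_force: [-1.1, 0.9, -1.6]
width: 0.0466
gripper_force: 41.7
```

Request:
drive_tool([
  [[0,0,0],[0,0,-0.4],4.0],
  [[0,0,0],[0,0,-0.2],4.0],
  [[0,0,0],[0,0,-0.1],4.0],
  [[0,0,0],[0,0,0],4.0],
])

```text
clock: 20.8
position: [0.4928, 0.252, 0.0583]
ee_rot: [0.0, 0.155, 0.988, 0.0]
contact_force: [-0.4, 0.0, -1.3]
width: 0.0465
gripper_force: 41.7
```

Request:
drive_tool([
  [[0,0,0],[0,0,-0.1],4.0],
  [[0,0,0],[0,0,0],4.0],
  [[0,0,0],[0,0,0],4.0],
])

```text
clock: 21.18
position: [0.4928, 0.252, 0.0574]
ee_rot: [0.0, 0.155, 0.988, 0.0]
contact_force: [0.5, -0.1, -2.4]
width: 0.0462
gripper_force: 41.7
```

Request:
drive_tool([
  [[0,0,0],[0,0,-0.1],4.0],
  [[0,0,0],[0,0,0],4.0],
  [[0,0,0],[0,0,0],4.0],
])

```text
clock: 21.55
position: [0.4928, 0.252, 0.0563]
ee_rot: [0.0, 0.155, 0.988, 0.0]
contact_force: [-0.2, -0.6, -1.8]
width: 0.0467
gripper_force: 41.7
```

Request:
drive_tool([
  [[0,0,0],[0,0,-0.1],4.0],
  [[0,0,0],[0,0,0],4.0],
  [[0,0,0],[0,0,0],4.0],
])

```text
clock: 21.92
position: [0.4929, 0.252, 0.0557]
ee_rot: [0.0, 0.155, 0.988, 0.0]
contact_force: [-0.2, -0.6, 3.7]
width: 0.0467
gripper_force: 44.3
```

Request:
drive_tool([
  [[0,0,0],[0,0,-0.06],4.0],
  [[0,0,0],[0,0,0],4.0],
  [[0,0,0],[0,0,0],4.0],
])

```text
clock: 22.3
position: [0.4929, 0.252, 0.0557]
ee_rot: [0.0, 0.155, 0.988, 0.0]
contact_force: [-2.7, -0.6, 8.0]
width: 0.0463
gripper_force: 46.6
```

Seated at 55.7 mm, as predicted. Releasing and heading for the black ring.

Request:
drive_tool([
  [[0,0,0],[0,0,0.1],4.0],
  [[0,0,0],[0,0,0],5],
  [[0,0,0],[0,0,0],6],
  [[0,0,0],[0,0,0],7],
  [[0,0,0],[0,0,0.5],7],
  [[0,0,0],[0,0,3],7],
  [[0,0,0],[0,0,4],7],
  [[0,0,0],[0,0,4],7],
])

```text
clock: 23.3
position: [0.4927, 0.2519, 0.1721]
ee_rot: [0.0, 0.155, 0.988, 0.0]
contact_force: [0.5, -0.4, -0.1]
width: 0.0701
gripper_force: 0.0
```

```bash
python3 - <<'E'
from h import *
s=manip.get_state(); c=eyes.get_calibration('wrist'); im=snap('wrist','w10.png')
print(s['clock'],s['position'],s['contact_force'],s['width'])
print(ring(c,im,[.4923,.2519],.060,.024,3))
E
```

```text
23.3 [0.49265854 0.25194998 0.17209742] [ 0.52082312 -0.41338507 -0.11592298] 0.07013945707710563
(array([0.49195272, 0.25249368]), 72, np.float64(0.0007458118496741372))
```

View pics/w10.png

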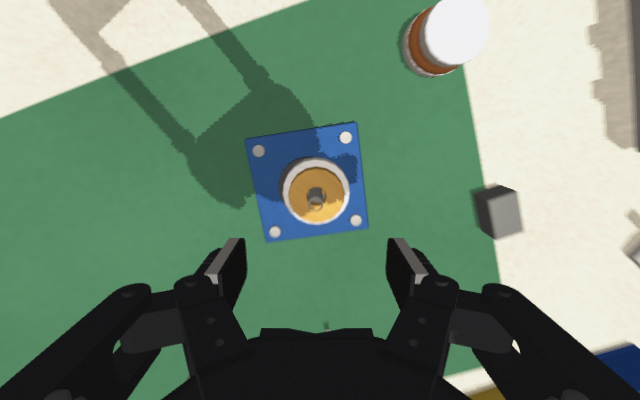

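Brass sits flat on the wide ring, centred near (316,197), with the spindle through it. Now the black ring.

Request:
drive_tool([
  [[0,0,0],[1.92,-4.75,0],7],
  [[0,0,0],[1.92,-4.75,0],7],
  [[0,0,0],[1.92,-4.75,0],7],
  [[0,0,0],[1.92,-4.75,0],7],
  [[0,0,0],[1.92,-4.75,0],7],
  [[0,0,0],[1.92,-4.75,-0.9],7],
  [[0,0,0],[1.92,-4.75,-0.9],7],
  [[0,0,0],[1.92,-4.75,-0.9],7],
])

```text
clock: 24.35
position: [0.6469, -0.1297, 0.1436]
ee_rot: [0.0, 0.155, 0.988, 0.0]
contact_force: [1.4, -0.2, -0.5]
width: 0.0699
gripper_force: 0.0
```

Request:
drive_tool([
  [[0,0,0],[0,0,0],7],
  [[0,0,0],[0,0,0],7],
  [[0,0,0],[0,0,0],7],
])

```text
clock: 24.72
position: [0.646, -0.1267, 0.1441]
ee_rot: [0.0, 0.154, 0.988, 0.0]
contact_force: [-0.2, -0.4, -0.2]
width: 0.0703
gripper_force: 0.0
```

```bash
python3 - <<'E'
from h import *
s=manip.get_state(); c=eyes.get_calibration('wrist'); im=snap('wrist','w11.png')
print(s['clock'],s['position'],s['contact_force'],s['qpos'])
for z,R in((.012,.018),(.012,.008)): print(ring(c,im,[.646,-.1277],z,R,3))
E
```

```text
24.725 [ 0.64601247 -0.12668275  0.14414667] [-0.20974688 -0.36305036 -0.15057203] [-2.99539105e-01  4.62021288e-01  1.46331307e+00  5.53155784e-04
  1.21627967e+00 -1.56099903e+00]
(array([ 0.64699478, -0.12732056]), 72, np.float64(0.0003458927768001608))
(array([ 0.64494289, -0.1269109 ]), 67, np.float64(0.001188941091474619))
```

Request:
drive_tool([
  [[0,0,0],[0.1,-0.06,-4],7],
  [[0,0,0],[0,0,-4.5],7],
  [[0,0,0],[0,0,-3],6],
  [[0,0,0],[0,0,-1.75],5],
  [[0,0,0],[0,0,0],4.2],
  [[0,0,0],[0,0,0],3.7],
  [[0,0,0],[0,0,0],3.3],
  [[0,0,0],[0,0,0],3],
], force=25)

```text
clock: 25.78
position: [0.6484, -0.1288, 0.0128]
ee_rot: [0.001, 0.155, 0.988, -0.0]
contact_force: [0.7, 1.5, 6.2]
width: 0.034
gripper_force: 25.3
```

Request:
drive_tool([
  [[0,0,0],[0,0,0],3],
  [[0,0,0],[0,0,0],3],
])

```text
clock: 26.02
position: [0.6484, -0.1288, 0.0128]
ee_rot: [0.001, 0.155, 0.988, 0.0]
contact_force: [-0.2, 1.1, 6.3]
width: 0.0343
gripper_force: 25.3
```

```bash
python3 - <<'E'
from h import *
s=manip.get_state(); c=eyes.get_calibration('wrist'); im=snap('wrist','w12.png')
print(s['clock'],s['position'],s['ee_rot'],s['contact_force'],s['moment'])
for z,R in((.012,.018),(.012,.008)): print(ring(c,im,[.6469,-.1275],z,R,3))
cv2.imwrite('pics/w12c.png',cv2.resize(im[150:350,200:430,::-1],None,fx=3,fy=3))
E
```

```text
26.025 [ 0.64835645 -0.12876263  0.01279193] [1.38040789e-03 1.54863834e-01 9.87934860e-01 2.09849024e-05] [-0.22962982  1.10500047  6.26372104] [ 0.12520394  0.03267633 -0.03139833]
(array([ 0.64656169, -0.12790807]), 62, np.float64(0.001129972845500345))
(array([ 0.64784611, -0.12840502]), 72, np.float64(0.0007633812178663154))
```

View pics/w12c.png

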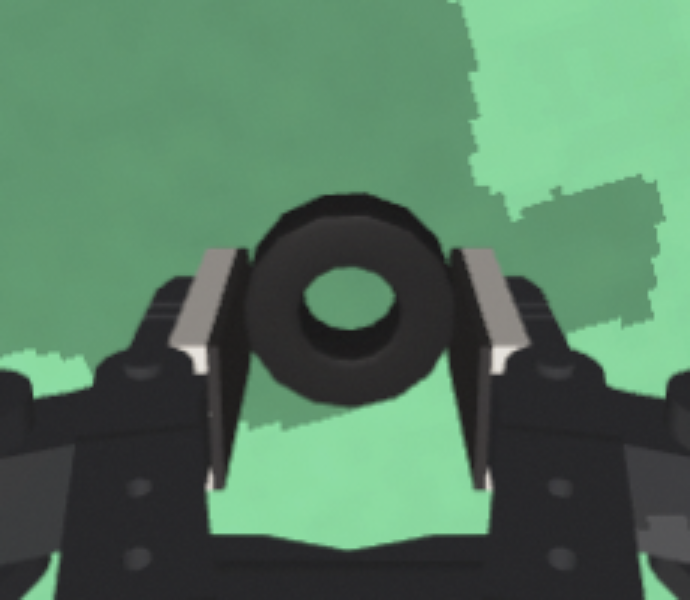

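The black ring is held squarely between the pads, with its top face centred at about image pixel (316.6,253.2).

```bash
python3 - <<'E'
from h import *
c=eyes.get_calibration('wrist'); p=manip.get_state()['position']; q=toz(c,[316.6,253.2],.012)[0]; print(p,q,q[:2]-p[:2], 'TCP target',np.array([.4923,.2519])-(q-p)[:2], 'shift cm',(np.array([.4923,.2519])-q[:2])*100)
E
```

```text
[ 0.64834785 -0.12877089  0.0127892 ] [ 0.64738304 -0.12785567  0.012     ] [-0.00096481  0.00091521] TCP target [0.49326481 0.25098479] shift cm [-15.5083041   37.97556749]
```

Request:
drive_tool([
  [[0,0,0],[0,0,2],3],
  [[0,0,0],[0,0,4.6],3],
  [[0,0,0],[-1,2.5,4.6],3],
  [[0,0,0],[-2,4.9,0],3],
  [[0,0,0],[-2,4.9,0],3],
  [[0,0,0],[-2,4.9,0],3],
  [[0,0,0],[-2,4.9,0],3],
  [[0,0,0],[-2,4.9,0],3],
])

```text
clock: 27.08
position: [0.5365, 0.1427, 0.1234]
ee_rot: [0.0, 0.155, 0.988, 0.0]
contact_force: [1.7, -0.2, -0.7]
width: 0.0342
gripper_force: 25.1
```

Request:
drive_tool([
  [[0,0,0],[-2,4.9,0],3],
  [[0,0,0],[-1.7,4.1,0],3],
  [[0,0,0],[-0.7,1.8,0],3],
  [[0,0,0],[0,0,0],3],
  [[0,0,0],[0,0,0],3],
  [[0,0,0],[0,0,0],3],
])

```text
clock: 27.82
position: [0.4941, 0.2481, 0.1232]
ee_rot: [0.0, 0.156, 0.988, -0.0]
contact_force: [-0.3, 0.0, -0.4]
width: 0.0342
gripper_force: 25.1
```

```bash
python3 held.py -.0008 .018 w13.png
```

```text
27.825 [0.49409528 0.24805694 0.12318136] [ 1.30963541e-04  1.55681280e-01  9.87807315e-01 -1.74695904e-04] [-0.33729358  0.00790105 -0.38877937] [-0.06748663  0.03834011 -0.00345576]
centre [0.49221796 0.24893159] 60 0.0010619935709222743 off [-0.00187732  0.00087466] to spindle cm [0.00820416 0.2968405 ]
centre [0.49340596 0.24857035] 49 0.0009301971343167979 off [-0.00068932  0.00051341] to spindle cm [-0.11059605  0.33296513]
```

Request:
drive_tool([
  [[0,0,0],[-0.06,0.2,-1.2],3],
  [[0,0,0],[0,0,-1],3],
  [[0,0,0],[0,0,-0.5],3],
  [[0,0,0],[0,0,0],3],
  [[0,0,0],[0,0,0],3],
  [[0,0,0],[0,0,0],3],
])

```text
clock: 28.62
position: [0.493, 0.2515, 0.0966]
ee_rot: [0.0, 0.155, 0.988, 0.0]
contact_force: [0.1, 0.2, 0.7]
width: 0.0342
gripper_force: 25.1
```

Request:
drive_tool([
  [[0,0,0],[0,0,-0.2],3],
  [[0,0,0],[0,0,-0.2],3],
  [[0,0,0],[0,0,-0.2],3],
  [[0,0,0],[0,0,0],3],
])

```text
clock: 29.12
position: [0.4926, 0.2513, 0.09]
ee_rot: [-0.0, 0.155, 0.988, -0.0]
contact_force: [-0.5, 0.3, 0.5]
width: 0.0338
gripper_force: 25.1
```

Request:
drive_tool([
  [[0,0,0],[0,0,-0.2],3],
  [[0,0,0],[0,0,-0.2],3],
  [[0,0,0],[0,0,0],3],
  [[0,0,0],[0,0,0],3],
])

```text
clock: 29.62
position: [0.4928, 0.2514, 0.0862]
ee_rot: [0.0, 0.155, 0.988, 0.0]
contact_force: [0.5, -0.7, -0.2]
width: 0.0339
gripper_force: 25.1
```

Threaded again: the underside is 7 mm below the tip with no force. I'm carrying it down.

Request:
drive_tool([
  [[0,0,0],[0,0,-0.4],3],
  [[0,0,0],[0,0,-0.4],3],
  [[0,0,0],[0,0,-0.2],3],
  [[0,0,0],[0,0,0],3],
])

```text
clock: 30.12
position: [0.4926, 0.2513, 0.0759]
ee_rot: [-0.0, 0.155, 0.988, -0.0]
contact_force: [-0.1, -0.1, -0.7]
width: 0.0341
gripper_force: 25.1
```

Request:
drive_tool([
  [[0,0,0],[0,0,-0.1],3],
  [[0,0,0],[0,0,-0.1],3],
  [[0,0,0],[0,0,0],3],
  [[0,0,0],[0,0,0],3],
])

```text
clock: 30.62
position: [0.4928, 0.2514, 0.0743]
ee_rot: [0.0, 0.155, 0.988, 0.0]
contact_force: [-0.1, 0.2, -0.0]
width: 0.034
gripper_force: 25.1
```

Request:
drive_tool([
  [[0,0,0],[0,0,-0.1],3],
  [[0,0,0],[0,0,0],3],
  [[0,0,0],[0,0,0],3],
])

```text
clock: 31.0
position: [0.4928, 0.2514, 0.0732]
ee_rot: [-0.0, 0.155, 0.988, 0.0]
contact_force: [-0.4, -0.3, -0.8]
width: 0.0347
gripper_force: 25.1
```

Request:
drive_tool([
  [[0,0,0],[0,0,-0.08],3],
  [[0,0,0],[0,0,0],3],
  [[0,0,0],[0,0,0],3],
])

```text
clock: 31.38
position: [0.4928, 0.2514, 0.0726]
ee_rot: [0.0, 0.155, 0.988, 0.0]
contact_force: [-0.6, -0.1, 2.5]
width: 0.0342
gripper_force: 25.2
```

Request:
drive_tool([
  [[0,0,0],[0,0,-0.06],3],
  [[0,0,0],[0,0,0],3],
  [[0,0,0],[0,0,0],3],
])

```text
clock: 31.75
position: [0.4929, 0.2514, 0.0726]
ee_rot: [0.0, 0.155, 0.988, 0.0]
contact_force: [-0.5, -0.3, 5.7]
width: 0.0338
gripper_force: 25.6
```

Seated at the expected height. Releasing and retreating.

Request:
drive_tool([
  [[0,0,0],[0,0,0.08],3],
  [[0,0,0],[0,0,0],3.8],
  [[0,0,0],[0,0,0],4.8],
  [[0,0,0],[0,0,0],6],
  [[0,0,0],[0,0,0.5],6],
  [[0,0,0],[0,0,3],6],
  [[0,0,0],[0,0,4],6],
  [[0,0,0],[0,0,4],6],
])

```text
clock: 32.75
position: [0.4927, 0.2513, 0.189]
ee_rot: [0.0, 0.155, 0.988, 0.0]
contact_force: [1.0, 0.2, -0.1]
width: 0.06
gripper_force: 0.0
```

Request:
drive_tool([
  [[0,0,0],[0,0,2],6],
  [[0,0,0],[0,0,0],6],
  [[0,0,0],[0,0,0],6],
])

```text
clock: 33.12
position: [0.492, 0.2511, 0.2067]
ee_rot: [-0.001, 0.155, 0.988, -0.0]
contact_force: [-0.5, 0.3, -0.1]
width: 0.06
gripper_force: 0.0
```

```bash
python3 - <<'E'
from h import *
s=manip.get_state(); c=eyes.get_calibration('wrist'); im=snap('wrist','w14.png')
print(s['clock'],s['position'],s['contact_force'])
for z,R in((.047,.03),(.060,.024),(.072,.018)):
    print(z,ring(c,im,[.4922,.2522],z,R,3))
print(im[195:215,300:334:3].mean(2).astype(int)[::3])
E
```

```text
33.125 [0.49204985 0.25111929 0.2066953 ] [-0.45992271  0.30810104 -0.10456304]
0.047 (array([0.49261833, 0.25223079]), 72, np.float64(0.0005964408764991526))
0.06 (array([0.49134718, 0.2526979 ]), 72, np.float64(0.000985046930247294))
0.072 (array([0.49140771, 0.25208884]), 72, np.float64(0.000479892425290381))
[[ 24  26  26  24  90  23  43  82  31  56  54  46]
 [103  26  28  27  58 121 122  49  57  54  50 146]
 [129  81  26  52  56  56  57  54  51  48  63 180]
 [240 185 140  46  47  48  48  47  46 117 176 232]
 [113 237 235 180 162 117 101 164 181 204 239 148]
 [112 113 112 218 237 238 239 237 194 127 112 113]
 [111 111 112 110 111 112 112 112 114 114 112 113]]
```

All three rings fit at their expected heights and centres, so I'm handing in.

```bash
python3 -c "
from rig import job
print(job.sign_off())"
```

```text
the job is handed in; nothing more can be done
None
```

The wide, middle and narrow rings are threaded on the spindle in that order, each carried down to its seat with at most about 12 N of contact force; the job was handed in at about 33 s, and nothing else on the bench was moved.

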